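Sweep the jar lids into the tray

TASK

Sweep the red, gold and white jar lids along the granite ledge with your fingertips and off its end, so that all three drop into the steel tray there. Only push the lids, never pick one up or carry it, and leave the tumbler, the canister and the tostonera standing where they are.

Things in the scene. Friction and masses are not known exactly. Their poses are not given: they have to be found in the camera images.
- ledge: dark granite ledge, fixed slab. Origin at its underside (counter level); x away from the robot, y left, turned up to 0.2 rad. Spans x -150 to +210 mm, y -170 to +260 mm; top at z +45 mm. The lids lie within x -120 to +10, y -105 to +65 mm, in three lanes 55 mm apart in x; the tumbler and canister stand along the far side (x about +150 mm).
- ledge_edge (a point): point on the ledge's top edge at its -y end, where the tray is fixed, level with the tray's middle in x; axes as the ledge's. The edge runs along x; beyond it (-y) is the drop into the tray.
- tray_in (a point): middle of the inner floor of the fixed steel tray at the -y end of the ledge; axes as the ledge's. Inside 260 mm (x) by 120 mm (y); floor 41 mm below the ledge top; three walls 3 mm thick, as high as the ledge top; its fourth side is open against the ledge's end face.
- lid_red: Red metal jar lid, solid disc 44 mm across and 16 mm high, about 20 g, lying flat on the ledge. Origin: centre of its underside; z up. It slides freely when pushed, and tips off the edge once its centre is past it.
- lid_gold: Gold metal jar lid, solid disc 44 mm across and 16 mm high, about 20 g, lying flat on the ledge. Origin: centre of its underside; z up. It slides freely when pushed, and tips off the edge once its centre is past it.
- lid_white: White metal jar lid, solid disc 44 mm across and 16 mm high, about 20 g, lying flat on the ledge. Origin: centre of its underside; z up. It slides freely when pushed, and tips off the edge once its centre is past it.
- tumbler: green glass tumbler, bystander, 72 mm across and 110 mm high, standing on the far side of the ledge. Origin: centre of its underside.
- canister: white ceramic canister with a dark wooden twist cap, bystander, 90 mm across and 122 mm high, standing on the far side of the ledge. Origin: centre of its underside.
- tostonera: closed mango-wood tostonera (plantain press), bystander, lying flat across the +y end of the ledge: about 205 mm long (along its x), 95 mm wide, 34 mm high. Origin: on its underside, about the middle.
Mind the look-alikes: they are no part of the job. There is more than one size of the lid_gold; the job needs the smallest.

How it is judged:
At the end, for the whole second after the job is handed in: All three lids are at rest (below 0.03 m/s) inside the tray: origins within its walls and less than 36 mm above its floor; tumbler, canister and tostonera within 20 mm of where they started and upright (within 0.15 rad) (x of lid_red in the frame of tray_in between -0.132 and 0.132 m and y of lid_red in the frame of tray_in between -0.064 and 0.064 m and z of each of lid_red, lid_gold, lid_white in the frame of tray_in below 0.036 m and linear speed of each of lid_red, lid_gold, lid_white below 0.03 m/s and x of lid_gold in the frame of tray_in between -0.132 and 0.132 m and y of lid_gold in the frame of tray_in between -0.064 and 0.064 m and x of lid_white in the frame of tray_in between -0.132 and 0.132 m and y of lid_white in the frame of tray_in between -0.064 and 0.064 m and distance of each of tumbler, canister, tostonera from where it was at the start of the episode below 0.02 m and angle between each of tumbler, canister, tostonera's own z axis and vertical below 0.15 rad); the robot touches nothing.
It fails at once if a lid is lifted: its underside centre rises more than 30 mm above the ledge top (z of any of lid_red, lid_gold, lid_white in the frame of ledge above 0.075 m).
It fails at once if a lid is carried out level over the tray instead of dropping off the edge: its underside centre is more than 50 mm past the edge and not yet below the ledge top ((y of lid_red in the frame of ledge_edge below -0.05 m and z of lid_red in the frame of ledge_edge above 0 m) or (y of lid_gold in the frame of ledge_edge below -0.05 m and z of lid_gold in the frame of ledge_edge above 0 m) or (y of lid_white in the frame of ledge_edge below -0.05 m and z of lid_white in the frame of ledge_edge above 0 m)).
It fails at once if the tumbler, canister or tostonera is shifted more than 20 mm or tipped (distance of any of tumbler, canister, tostonera from where it was at the start of the episode above 0.02 m or angle between any of tumbler, canister, tostonera's own z axis and vertical above 0.3 rad).
It also fails if it takes over 53 s, if anything falls off the work surface, if the arm or the gripper's body presses on something with over 40 N, if the wrist force passes 120 N, or if a joint passes its speed limit or range.

ROBOT

A 7-joint arm with a two-finger parallel gripper is mounted at the origin on the work surface. World frame = base frame: x ahead of the robot, y to its left, z up, the work surface at z = 0. Lengths are in m, angles in rad, forces in N, time in s.
With the tool pointing down it reaches from about 0.425 to 1.025 m from the base axis. Payload 9.4 kg.
Tool frame: the origin (TCP) lies at the very end of the fingers, on their centre line; the grasp point (between the pads) lies 19 mm behind it (ctrl.hold_point_z is the distance from the TCP to the grasp point, in m); z points along the fingers, y is the line along which they close (so a half turn about z gives the same grasp; the last joint's range is limited). The gripper opens to 93 mm and grips with 3 to 60 N. Pads are 15 mm wide; open, the fingers measure 128 mm over their backs; the gripper's body (75 mm by 188 mm) begins 65 mm behind the grasp point.
Start: joints at [1.176, 0.599, -0.003, 1.599, 0.002, 0.943, -0.08], TCP at [0.227, -0.689, 0.219] pointing down, gripper open.
Joint ranges: [-2.57, 2.57], [-0.35, 1.97], [-1.29, 1.29], [0.11, 2.56], [-1.05, 4.19], [0.11, 1.86], [-2.63, 2.63]. Speed limits (rad/s): [2.22, 2.22, 3.01, 3.01, 3.14, 3.14, 3.14].

INTERFACE

Orientations are given as a 3x3 rotation matrix whose columns are the frame's x, y, z axes.
In Python, from station import ctrl gives the robot as it stands. The module is installed in compiled form; this text tells all that it offers.
- The arm moves only by the tool move_arm, never from a script. Its argument "deltas" is one flat list of numbers, 7 for each row, row after row: the turn, a rotation vector about the tool's x, y, z in degrees, then the shift along the tool's x, y, z in m, then the gripper's target within -1 to 1 (shut at 1, half-way at 0, fully open at -1). In form: [ax, ay, az, x, y, z, gripper, ax, ay, az, x, y, z, gripper, ...]. A call has 1 to 12 rows; each row shifts and turns the commanded pose from where the row before left it, along the tool's axes as they then stand; what a row does not reach is not made up. A row lasts 1/12 s, in which the tool goes at most 41.7 mm and 7.16 degrees, less where a joint would pass 70% of its speed; a pose out of reach is approached as far as the arm can. A call is refused whole if a number of a shift passes 0.0417 or a number of a turn 7.16, either way. A call with a gripper value outside its range is refused whole. The fingers move at their own pace and stop on an object; "grip_force" is the grip in N (left out, the last holds). Time passes only in rows, so rows that do not move let the fingers close. It gives the time, the measured TCP pose, the force, the opening and the grip force at its end, in the units of the state.
- ctrl.read_state(): the state, without advancing time (a new reading comes with each control period).
- ctrl.get_image(name): name is "side" or "top" or "wrist"; returns a dict with "frame" (384x512x3 uint8, red, green, blue), "fx", "fy", "cx", "cy" (pixels), "world_to_cam" (4x4, takes a point from world to camera coordinates). Camera axes: x right, y up, looking along -z (the intrinsics and any distortion apply to the point x, -y, -z); pixel columns grow to the right and rows downward; lengths in m; the calibration is good to about 2 mm. A picture is of the moment at which its call begins. There is no depth.
- ctrl.sign_off(): hands the job in; it is judged then, once.
Trained networks look in a picture, given as the dict that the camera call returned (one of the last four; its "shot" number tells which), for a name from the list of things; names that differ only in an ending like _2 or _b are one class to them, and where a whole thing is asked for, a point or a joint stands for the part that bears it (a point fixed in the world has none). Each returns a list of dicts, best first, with "confidence" (0 to 1); they miss things now and then, are a little off and sometimes report something else, mostly with a low value. They report only what shows in the picture. A call takes as long as a camera call. They do not tell look-alikes from the thing itself.
- ctrl.look_for(picture, label): "xyz" ([x, y, z] in m, in world coordinates, good to about 4 mm: the middle of the surface that is visible of it).
- ctrl.silhouettes(picture, label): "region" (384x512 bool, what is visible of it).
- ctrl.spot_point(picture, label): "xyz" ([x, y, z] in m, in world coordinates, good to about 4 mm: a listed point, or the origin of a listed thing).
The state is a dict: "time": time; "q": joint angles; "qvel": joint speeds; "effort": joint torques, N m; "tcp_pos": TCP position; "tool_rot": TCP orientation; "wrist_force": force on the tool from outside, world axes, zero at the start; "wrist_torque": the same for the moment, N m; "gripper_width": opening from 0.0 (shut) to 1.0 (fully open); "finger_force": force on a finger pad.
Only numpy, scipy, OpenCV 4.12 (cv2) and the standard library are available. Lean on these libraries where they do the work, as an engineer would, in place of code of your own. Each camera call takes 0.05 s, during which the arm holds its last target. There are 200 camera calls.

## Working session

There is one attempt and no reset: what is moved stays moved. The work goes in short steps, Python scripts to look and compute and a tool call to move; the robot and the scene stay as the last step left them, time stands still between calls to the robot, and variables do not carry over. Pictures are saved under pics/ and viewed, at most 10 in all, crops included, and the job is handed in when it is done.

Besides the shell and the picture viewer there is one more tool, called after "Request:" by a JSON object that holds its "api" and its "payload". move_arm: Moves the arm, as the interface text tells. Its arguments: {"type":"object","properties":{"deltas":{"type":"array"},"grip_force":{"type":"number"}},"required":["deltas"]}

```bash
mkdir -p pics
python3 - <<'E'
from station import ctrl
import cv2,numpy as np
s=ctrl.read_state();print(s['time'],s['tcp_pos'],np.round(s['tool_rot'],3),s['gripper_width'])
ims={}
for n in('top','side'):
    p=ctrl.get_image(n);ims[n]=p['frame']
    for l in('lid_red','lid_gold','lid_white','tumbler','canister','tostonera','ledge_edge','tray_in','ledge'):
        r=ctrl.spot_point(p,l)
        print(n,l,[(np.round(d['xyz'],3).tolist(),round(d['confidence'],2)) for d in r[:4]])
    cv2.imwrite(f'pics/{n}0.png',p['frame'][:,:,::-1])
E
```

```text
0.0 [ 0.22636603 -0.68823897  0.21775064] [[ 0.95   0.313 -0.001]
 [ 0.313 -0.95   0.001]
 [-0.    -0.002 -1.   ]] 1.002219709895581
top lid_red [([0.609, -0.036, 0.047], 0.78), ([0.601, 0.002, 0.001], 0.57)]
top lid_gold [([0.375, 0.024, -0.002], 0.91), ([0.321, -0.164, 0.002], 0.91), ([0.55, -0.055, 0.046], 0.56)]
top lid_white [([0.494, -0.016, 0.045], 0.75)]
top tumbler [([0.765, -0.066, 0.049], 0.84)]
top canister [([0.746, 0.101, 0.048], 0.64)]
top tostonera [([0.765, -0.061, 0.046], 0.59), ([0.556, 0.207, 0.047], 0.57), ([0.49, -0.017, 0.048], 0.51)]
top ledge_edge [([0.559, -0.168, 0.049], 0.68)]
top tray_in [([0.565, -0.232, 0.004], 0.85)]
top ledge [([0.599, 0.005, 0.002], 0.6)]
side lid_red [([0.604, -0.036, 0.048], 0.86)]
side lid_gold [([0.377, 0.023, 0.0], 0.88), ([0.55, -0.05, 0.044], 0.85), ([0.317, -0.163, 0.004], 0.78)]
side lid_white [([0.494, -0.012, 0.046], 0.89), ([0.561, -0.172, 0.044], 0.64), ([0.605, 0.002, 0.0], 0.56)]
side tumbler [([0.764, -0.064, 0.043], 0.82)]
side canister [([0.744, 0.105, 0.043], 0.75), ([0.553, -0.053, 0.048], 0.72)]
side tostonera [([0.554, 0.206, 0.044], 0.73)]
side ledge_edge [([0.559, -0.17, 0.047], 0.77)]
side tray_in [([0.564, -0.23, 0.008], 0.66)]
side ledge [([0.605, 0.004, -0.002], 0.67)]
```

View pics/top0.png

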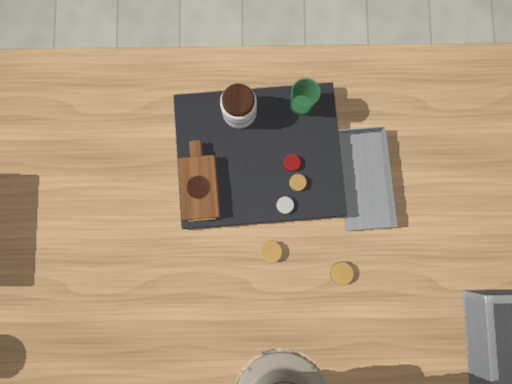

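View pics/side0.png

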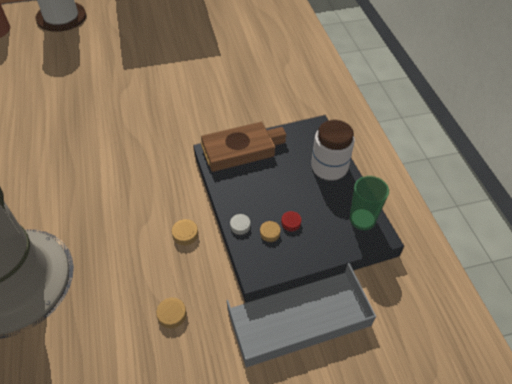

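The top view shows lids on the slab: red at (292,162), gold at (298,182) and white at (285,205). Two gold look-alikes lie on the counter at (272,252) and (342,273). They are off the ledge and look larger, so I choose the gold at (298,182). Next I check that choice in a crop and refine the ledge yaw.

Run:
```python
from station import ctrl
import cv2,numpy as np
p=ctrl.get_image('top');f=p['frame']
cv2.imwrite('pics/crop1.png',cv2.resize(f[140:295,235:365,::-1],None,fx=3.8,fy=3.8,interpolation=cv2.INTER_CUBIC))
M=p['world_to_cam'];R,t=M[:3,:3],M[:3,3];C=-R.T@t
def bp(u,v,z):
    d=R.T@np.array([(u-p['cx'])/p['fx'],-(v-p['cy'])/p['fy'],-1]);return (C+d*(z-C[2])/d[2])[:2]
# ledge: near edge & right edge points of dark mask
m=(f.max(2)<60)
near=[];right=[]
for u in range(225,335,4):
    c=np.where(m[190:240,u])[0]; near.append(bp(u,190+c.max()+.5,.045))
for v in range(125,205,4):
    c=np.where(m[v,300:360])[0]; right.append(bp(300+c.max()+.5,v,.045))
for n,a in(('near',near),('right',right)):
    l=cv2.fitLine(np.float32(a),cv2.DIST_HUBER,0,.001,.001).ravel();print(n,l,np.degrees(np.arctan2(l[1],l[0])))
th=.08
for lab in('lid_red','lid_white','lid_gold'):
    for d in ctrl.silhouettes(p,lab)[:4]:
        ys,xs=np.where(d['region']);z=.061
        a=bp(xs.mean(),ys.mean(),z);w=bp(xs.max()+.5,ys.mean(),z)-bp(xs.min()-.5,ys.mean(),z)
        print(lab,round(d['confidence'],2),xs.mean(),ys.mean(),a.round(3),'w',np.linalg.norm(w).round(4))
```

```text
Traceback (most recent call last):
ValueError: zero-size array to reduction operation maximum which has no identity
```

View pics/crop1.png

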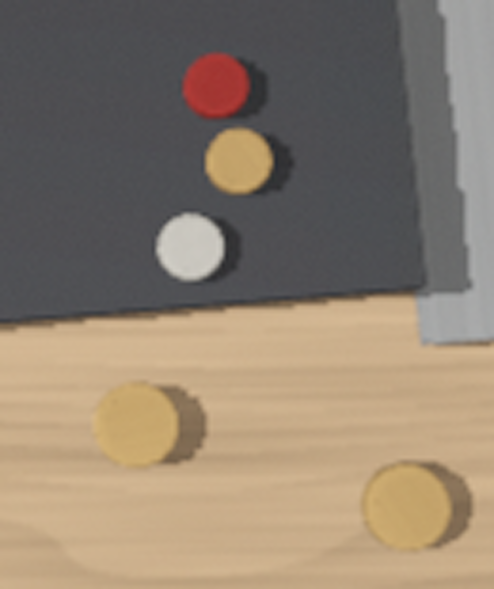

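The crop confirms it: the gold lid on the ledge (crop 238,160) is the smallest, and the two on the counter are clearly larger. I fix the line fit.

```bash
cat > h.py <<'E'
from station import ctrl
import cv2,numpy as np
def mk(p):
    M=p['world_to_cam'];R,t=M[:3,:3],M[:3,3];C=-R.T@t
    def bp(u,v,z):
        d=R.T@np.array([(u-p['cx'])/p['fx'],-(v-p['cy'])/p['fy'],-1]);return (C+d*(z-C[2])/d[2])[:2]
    return bp
E
python3 - <<'E'
from h import *
p=ctrl.get_image('top');f=p['frame'].astype(int);bp=mk(p)
near=[bp(u,205+np.argmax((f[205:245,u,0]-f[205:245,u,2])>40)-.5,.045) for u in range(230,340,4)]
l=cv2.fitLine(np.float32(near),cv2.DIST_HUBER,0,.001,.001).ravel();print(l,np.degrees(np.arctan2(l[1],l[0])))
for u,v in((398/3.8+235,140),(425/3.8+235,290/3.8+140)): print('edge',bp(u,v,.045))
for lab in('lid_red','lid_white','lid_gold'):
    for d in ctrl.silhouettes(p,lab)[:3]:
        ys,xs=np.where(d['region']);z=.061
        a=bp(xs.mean(),ys.mean(),z);w=bp(xs.max()+.5,ys.mean(),z)-bp(xs.min()-.5,ys.mean(),z)
        print(lab,round(d['confidence'],2),a.round(4),'w',np.linalg.norm(w).round(4))
E
```

```text
[ 0.06525771 -0.9978684   0.45289686 -0.01403124] -86.25835
edge [ 0.66541748 -0.16561505]
edge [ 0.46413073 -0.17661185]
lid_red 0.61 [ 0.6058 -0.0367] w 0.044
lid_white 0.71 [ 0.4965 -0.016 ] w 0.0409
lid_gold 0.94 [0.3785 0.0222] w 0.0556
lid_gold 0.79 [ 0.5534 -0.0501] w 0.0438
lid_gold 0.64 [ 0.3212 -0.1557] w 0.0577
```

Request:
{"api": "move_arm", "payload": {"deltas": [0, 0, -7, 0, 0, 0, -1, 0, 0, -7, 0, 0, 0, -1, 0, 0, -7, 0, 0, 0, -1, 0, 0, -7, 0, 0, 0, -1, 0, 0, -7, 0, 0, 0, -1, 0, 0, -7, 0, 0, 0, -1, 0, 0, -7, 0, 0, 0, -1, 0, 0, -7, 0, 0, 0, -1, 0, 0, -7, 0, 0, 0, -1, 0, 0, -7, 0, 0, 0, -1, 0, 0, -5.5, 0, 0, 0, -1]}}

```text
time: 2.17
tcp_pos: [0.2263, -0.6888, 0.2186]
tool_rot: [[-0.071, 0.997, -0.0], [0.997, 0.071, -0.0], [-0.0, -0.0, -1.0]]
wrist_force: [-0.0, -0.7, -0.6]
gripper_width: 1.001
finger_force: 0.0
```

Request:
{"api": "move_arm", "payload": {"deltas": [0, 0, 0, 0.035, 0.018, 0, -1, 0, 0, 0, 0.035, 0.018, 0, -1, 0, 0, 0, 0.035, 0.018, 0, -1, 0, 0, 0, 0.035, 0.018, 0, -1, 0, 0, 0, 0.035, 0.018, 0, -1, 0, 0, 0, 0.035, 0.018, 0, -1, 0, 0, 0, 0.035, 0.018, 0, -1, 0, 0, 0, 0.035, 0.018, 0, -1, 0, 0, 0, 0.035, 0.018, 0, -1, 0, 0, 0, 0.035, 0.018, 0, -1]}}

```text
time: 3.0
tcp_pos: [0.3839, -0.3262, 0.2189]
tool_rot: [[-0.064, 0.998, 0.0], [0.998, 0.064, -0.001], [-0.001, 0.0, -1.0]]
wrist_force: [1.7, -0.5, 0.2]
gripper_width: 1.001
finger_force: 0.0
```

Request:
{"api": "move_arm", "payload": {"deltas": [0, 0, 0, 0.035, 0.018, 0, -1, 0, 0, 0, 0.035, 0.018, 0, -1, 0, 0, 0, 0.035, 0.018, 0, -1, 0, 0, 0, 0.035, 0.018, 0, -1, 0, 0, 0, 0.035, 0.018, 0, -1, 0, 0, 0, 0.035, 0.018, 0, -1, 0, 0, 0, 0.035, 0.018, 0, -1, 0, 0, 0, 0.035, 0.018, 0, -1, 0, 0, 0, 0.035, 0.018, 0, -1, 0, 0, 0, 0.035, 0.018, 0, -1, 0, 0, 0, 0, 0, 0, -1]}}

```text
time: 3.92
tcp_pos: [0.5433, 0.0418, 0.2194]
tool_rot: [[-0.073, 0.997, 0.004], [0.997, 0.073, 0.005], [0.005, 0.004, -1.0]]
wrist_force: [0.2, -0.5, 0.7]
gripper_width: 1.0
finger_force: 0.0
```

Run:
```python
from h import *
s=ctrl.read_state();R=s['tool_rot'];T=s['tcp_pos'];print(s['time'],T,R.round(4).tolist())
p=ctrl.get_image('wrist');cv2.imwrite('pics/w1.png',p['frame'][:,:,::-1])
th=np.radians(3.7);A=np.array([[np.cos(th),np.sin(th)],[-np.sin(th),np.cos(th)]])
print('tcp uv',A@T[:2]);bp=mk(p)
for l in('lid_red','lid_white','lid_gold'):
    for d in ctrl.silhouettes(p,l)[:3]:
        ys,xs=np.where(d['region']);print(l,round(d['confidence'],2),(A@bp(xs.mean(),ys.mean(),.059)).round(4),(np.ptp(xs),np.ptp(ys)))
```

```text
3.9167 [0.54333404 0.04181018 0.21938632] [[-0.0732, 0.9973, 0.0037], [0.9973, 0.0732, 0.0048], [0.0045, 0.004, -1.0]]
tcp uv [0.54489963 0.00666043]
lid_red 0.72 [ 0.6007 -0.0719] (np.int64(36), np.int64(35))
lid_white 0.98 [ 0.4936 -0.0455] (np.int64(37), np.int64(35))
lid_gold 0.75 [ 0.5488 -0.0808] (np.int64(33), np.int64(31))
lid_gold 0.62 [0.3967 0.0076] (np.int64(48), np.int64(44))
```

View pics/w1.png

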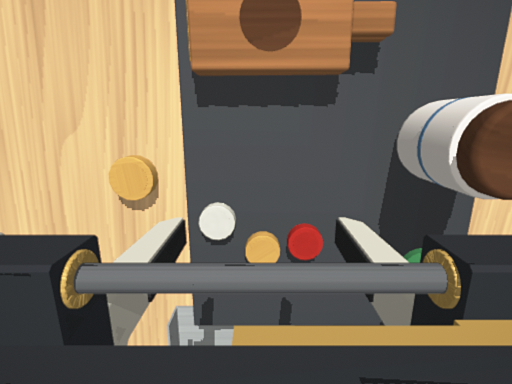

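The wrist view shows white (217,221), gold (262,249) and red (305,242), matching the earlier estimates. The fingers line up with the outer lanes, so I descend behind them.

Request:
{"api": "move_arm", "payload": {"deltas": [0, 0, 0, 0, 0.003, 0.025, -1, 0, 0, 0, 0, 0, 0.03, -1, 0, 0, 0, 0, 0, 0.03, -1, 0, 0, 0, 0, 0, 0.03, -1, 0, 0, 0, 0, 0, 0.03, -1, 0, 0, 0, 0, 0, 0.015, -1, 0, 0, 0, 0, 0, 0.006, -1, 0, 0, 0, 0, 0, 0, -1, 0, 0, 0, 0, 0, 0, -1, 0, 0, 0, 0, 0, 0, -1]}}

```text
time: 4.95
tcp_pos: [0.5442, 0.0328, 0.0538]
tool_rot: [[-0.064, 0.998, 0.002], [0.998, 0.064, 0.0], [-0.0, 0.002, -1.0]]
wrist_force: [-0.5, 0.1, -0.9]
gripper_width: 1.0
finger_force: 0.0
```

Run:
```python
from h import *
s=ctrl.read_state();R=s['tool_rot'];T=s['tcp_pos'];print(s['time'],T,R.round(4).tolist())
p=ctrl.get_image('side');cv2.imwrite('pics/s1.png',cv2.resize(p['frame'][120:320,180:420,::-1],None,fx=3,fy=3))
th=np.radians(3.7);A=np.array([[np.cos(th),np.sin(th)],[-np.sin(th),np.cos(th)]])
print('tcp uv',A@T[:2])
```

```text
4.95 [0.54416148 0.03281167 0.05383743] [[-0.0637, 0.998, 0.0017], [0.998, 0.0637, 0.0], [-0.0001, 0.0017, -1.0]]
tcp uv [ 0.54514465 -0.00237272]
```

View pics/s1.png

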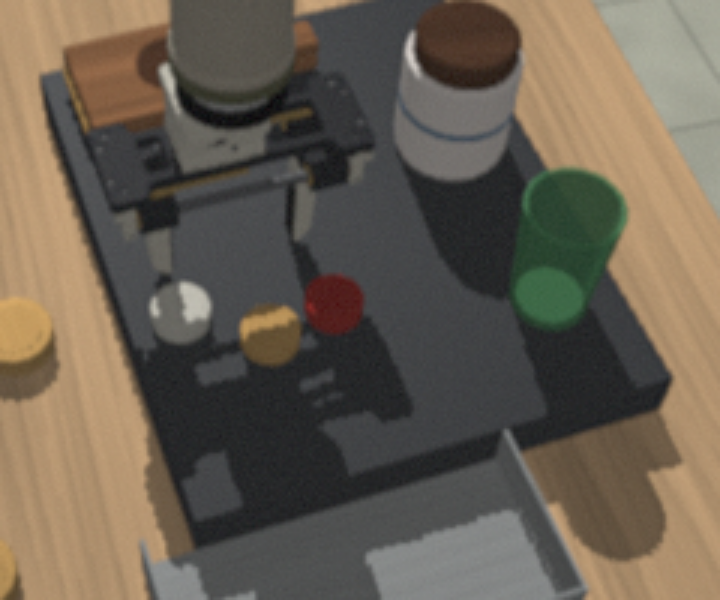

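The fingers stand behind the white and red lids with the bystanders clear. I sweep those two lanes toward the tray.

Request:
{"api": "move_arm", "payload": {"deltas": [0, 0, 0, 0, 0.002, 0.003, -1, 0, 0, 0, -0.01, 0, 0, -1, 0, 0, 0, -0.01, 0, 0, -1, 0, 0, 0, -0.01, 0, 0, -1, 0, 0, 0, -0.01, 0, 0, -1, 0, 0, 0, -0.01, 0, 0, -1, 0, 0, 0, -0.01, 0, 0, -1, 0, 0, 0, -0.01, 0, 0, -1, 0, 0, 0, -0.01, 0, 0, -1, 0, 0, 0, -0.01, 0, 0, -1, 0, 0, 0, -0.01, 0, 0, -1]}}

```text
time: 5.92
tcp_pos: [0.552, -0.0674, 0.0496]
tool_rot: [[-0.065, 0.998, -0.0], [0.998, 0.065, 0.0], [0.0, -0.0, -1.0]]
wrist_force: [0.5, 1.6, 0.8]
gripper_width: 1.0
finger_force: 0.3
```

Run:
```python
from h import *
s=ctrl.read_state();R=s['tool_rot'];T=s['tcp_pos']
p=ctrl.get_image('side');cv2.imwrite('pics/s2.png',cv2.resize(p['frame'][180:380,180:420,::-1],None,fx=3,fy=3))
th=np.radians(3.7);A=np.array([[np.cos(th),np.sin(th)],[-np.sin(th),np.cos(th)]])
print('tcp uv',A@T[:2],T[2])
for l in('lid_red','lid_white','lid_gold'):
  for d in ctrl.spot_point(p,l)[:3]: print(l,d['confidence'],A@np.array(d['xyz'])[:2],d['xyz'][2])
```

```text
tcp uv [ 0.54645182 -0.10286172] 0.049574119999460264
lid_red 0.84 [ 0.60478739 -0.13130201] 0.047
lid_white 0.62 [ 0.49590348 -0.13528378] 0.0441
lid_gold 0.87 [ 0.3044423  -0.18583371] 0.0033
lid_gold 0.68 [ 0.54857209 -0.08788381] 0.0447
lid_gold 0.61 [3.76298356e-01 2.17050899e-04] -0.0027
```

View pics/s2.png

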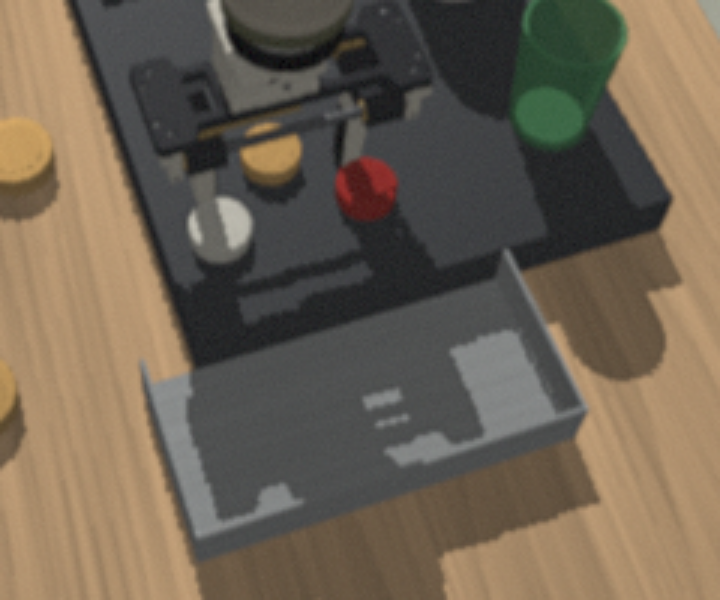

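Both outer lids are riding on the fingers (white at crop 220,230, red at 366,188), and gold is untouched between them. I continue.

Request:
{"api": "move_arm", "payload": {"deltas": [0, 0, 0, -0.01, 0, 0, -1, 0, 0, 0, -0.01, 0, 0, -1, 0, 0, 0, -0.01, 0, 0, -1, 0, 0, 0, -0.01, 0, 0, -1, 0, 0, 0, -0.01, 0, 0, -1, 0, 0, 0, -0.01, 0, 0, -1, 0, 0, 0, -0.01, 0, 0, -1, 0, 0, 0, -0.01, 0, 0, -1, 0, 0, 0, -0.01, 0, 0, -1, 0, 0, 0, -0.005, 0, 0, -1, 0, 0, 0, 0, 0, 0, -1, 0, 0, 0, 0, 0, 0, -1]}}

```text
time: 7.12
tcp_pos: [0.558, -0.1614, 0.0495]
tool_rot: [[-0.064, 0.998, -0.0], [0.998, 0.064, 0.0], [0.0, -0.0, -1.0]]
wrist_force: [1.0, -0.1, 0.7]
gripper_width: 0.999
finger_force: 0.0
```

Run:
```python
from h import *
s=ctrl.read_state();R=s['tool_rot'];T=s['tcp_pos']
p=ctrl.get_image('side');cv2.imwrite('pics/s3.png',cv2.resize(p['frame'][180:380,180:420,::-1],None,fx=3,fy=3))
th=np.radians(3.7);A=np.array([[np.cos(th),np.sin(th)],[-np.sin(th),np.cos(th)]])
print('tcp uv',A@T[:2],T[2])
for l in('lid_red','lid_white','lid_gold'):
  for d in ctrl.spot_point(p,l)[:3]: print(l,d['confidence'],A@np.array(d['xyz'])[:2],d['xyz'][2])
```

```text
tcp uv [ 0.54643709 -0.19702644] 0.04952638848944933
lid_red 0.78 [ 0.60992887 -0.23464922] 0.0302
lid_white 0.81 [ 0.49576872 -0.21794739] 0.0187
lid_gold 0.94 [ 0.37563807 -0.00224547] -0.0024
lid_gold 0.63 [ 0.30649967 -0.18346153] 0.0026
lid_gold 0.5 [ 0.5456136  -0.08869458] 0.0456
```

View pics/s3.png

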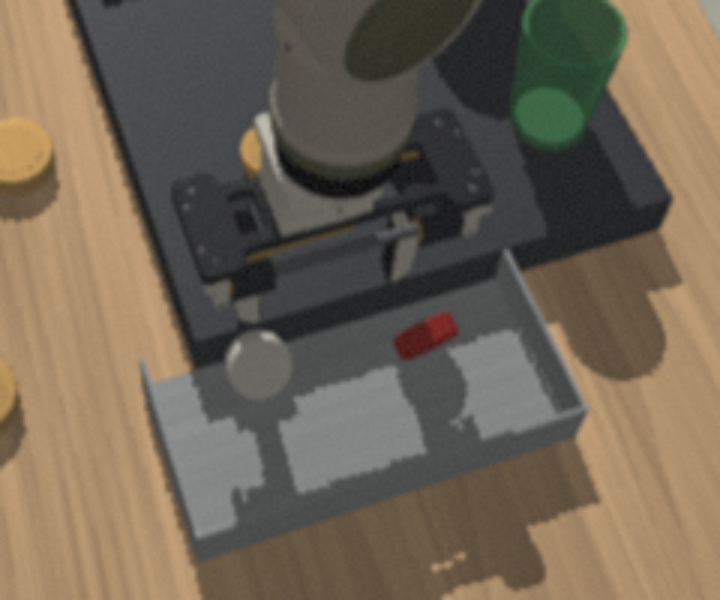

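Both have gone over the edge into the tray. Now I lift, close the fingers and go behind the gold lid.

Request:
{"api": "move_arm", "payload": {"deltas": [0, 0, 0, 0, 0, -0.03, -1, 0, 0, 0, 0, 0, -0.03, -1, 0, 0, 0, 0.02, 0, 0, 1, 0, 0, 0, 0.035, 0, 0, 1, 0, 0, 0, 0.035, 0, 0, 1, 0, 0, 0, 0.035, 0.001, 0, 1, 0, 0, 0, 0.035, 0, 0, 1, 0, 0, 0, 0, 0, 0, 1, 0, 0, 0, 0, 0, 0, 1, 0, 0, 0, 0, 0, 0, 1, 0, 0, 0, 0, 0, 0, 1, 0, 0, 0, 0, 0, 0, 1]}}

```text
time: 8.32
tcp_pos: [0.5487, -0.003, 0.1095]
tool_rot: [[-0.063, 0.998, -0.0], [0.998, 0.063, -0.001], [-0.001, -0.0, -1.0]]
wrist_force: [1.0, 0.1, -0.1]
gripper_width: 0.335
finger_force: 0.0
```

Run:
```python
from h import *
s=ctrl.read_state();R=s['tool_rot'];T=s['tcp_pos']
th=np.radians(3.7);A=np.array([[np.cos(th),np.sin(th)],[-np.sin(th),np.cos(th)]])
print('tcp uv',A@T[:2],T[2],s['gripper_width'])
for c in('side','top'):
 p=ctrl.get_image(c)
 if c=='side':cv2.imwrite('pics/s4.png',cv2.resize(p['frame'][150:380,180:420,::-1],None,fx=2.5,fy=2.5))
 for l in('lid_red','lid_white','lid_gold'):
  for d in ctrl.spot_point(p,l)[:3]: print(l,d['confidence'],A@np.array(d['xyz'])[:2],d['xyz'][2])
```

```text
tcp uv [ 0.54737829 -0.038355  ] 0.10948634807232033 0.3350653011520395
lid_red 0.57 [ 0.6095573  -0.26518889] 0.0241
lid_white 0.57 [ 0.49285242 -0.21655629] 0.0206
lid_gold 0.87 [ 0.30718829 -0.18520962] 0.0041
lid_gold 0.73 [ 0.37545485 -0.00042986] -0.0017
lid_gold 0.72 [ 0.75596636 -0.11171712] 0.0445
lid_red 0.66 [ 0.61237774 -0.26186397] 0.0213
lid_gold 0.75 [ 0.37561571 -0.00104152] -0.0012
lid_gold 0.66 [ 0.31335348 -0.18129932] 0.0026
```

View pics/s4.png

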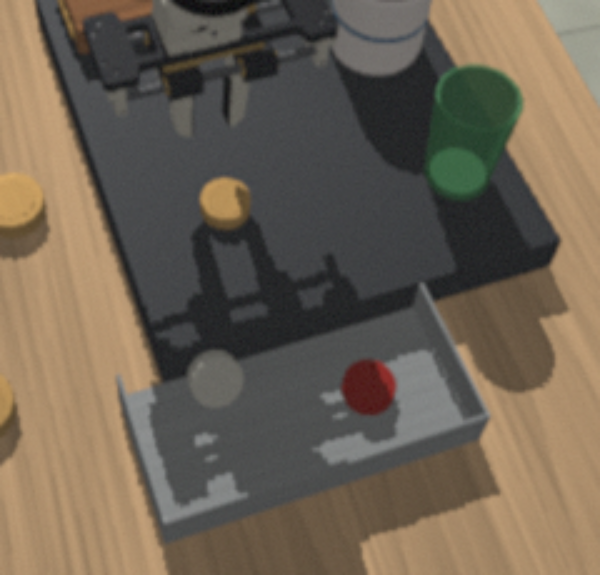

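Red lies flat in the tray (crop 368,386) and white leans against the ledge face inside it (215,378). Gold (225,203) is still where it was. I finish closing, descend and sweep.

Request:
{"api": "move_arm", "payload": {"deltas": [0, 0, 0, 0, 0, 0, 1, 0, 0, 0, 0, 0, 0, 1, 0, 0, 0, 0, 0, 0.02, 1, 0, 0, 0, 0, 0, 0.02, 1, 0, 0, 0, 0, 0, 0.015, 1, 0, 0, 0, 0, 0, 0.005, 1, 0, 0, 0, 0, 0, 0, 1]}}

```text
time: 9.3
tcp_pos: [0.5481, -0.0012, 0.0486]
tool_rot: [[-0.065, 0.998, -0.002], [0.998, 0.065, -0.0], [-0.0, -0.002, -1.0]]
wrist_force: [0.2, 1.0, 0.4]
gripper_width: 0.006
finger_force: 0.0
```

Request:
{"api": "move_arm", "payload": {"deltas": [0, 0, 0, -0.01, 0, 0, 1, 0, 0, 0, -0.01, 0, 0, 1, 0, 0, 0, -0.01, 0, 0, 1, 0, 0, 0, -0.01, 0, 0, 1, 0, 0, 0, -0.01, 0, 0, 1, 0, 0, 0, -0.01, 0, 0, 1, 0, 0, 0, -0.01, 0, 0, 1, 0, 0, 0, -0.01, 0, 0, 1]}}

```text
time: 9.97
tcp_pos: [0.554, -0.0825, 0.0497]
tool_rot: [[-0.064, 0.998, 0.0], [0.998, 0.064, -0.0], [-0.0, 0.0, -1.0]]
wrist_force: [0.4, 0.4, 0.9]
gripper_width: 0.008
finger_force: 0.2
```

Request:
{"api": "move_arm", "payload": {"deltas": [0, 0, 0, -0.01, 0, 0, 1, 0, 0, 0, -0.01, 0, 0, 1, 0, 0, 0, -0.01, 0, 0, 1, 0, 0, 0, -0.01, 0, 0, 1, 0, 0, 0, -0.01, 0, 0, 1, 0, 0, 0, -0.01, 0, 0, 1, 0, 0, 0, -0.01, 0, 0, 1, 0, 0, 0, -0.01, 0, 0, 1, 0, 0, 0, 0, 0, 0, 1, 0, 0, 0, 0, 0, 0, 1]}}

```text
time: 10.8
tcp_pos: [0.559, -0.1618, 0.0495]
tool_rot: [[-0.063, 0.998, -0.0], [0.998, 0.063, 0.0], [0.0, -0.0, -1.0]]
wrist_force: [-0.1, 0.5, 0.3]
gripper_width: 0.007
finger_force: 0.0
```

Request:
{"api": "move_arm", "payload": {"deltas": [0, 0, 0, 0, 0, -0.03, 1, 0, 0, 0, 0, 0, -0.03, 1, 0, 0, 0, 0.03, 0, -0.02, 1, 0, 0, 0, 0.035, 0, 0, 1, 0, 0, 0, 0.035, 0, 0, 1, 0, 0, 0, 0.035, 0, 0, 1, 0, 0, 0, 0, 0, 0, 1, 0, 0, 0, 0, 0, 0, 1]}}

```text
time: 11.47
tcp_pos: [0.5502, -0.0231, 0.13]
tool_rot: [[-0.07, 0.998, 0.0], [0.998, 0.07, 0.001], [0.001, 0.0, -1.0]]
wrist_force: [0.6, -1.0, -0.9]
gripper_width: 0.004
finger_force: 0.0
```

Run:
```python
from h import *
s=ctrl.read_state();T=s['tcp_pos']
th=np.radians(3.7);A=np.array([[np.cos(th),np.sin(th)],[-np.sin(th),np.cos(th)]])
print('tcp uv',A@T[:2],T[2],s['gripper_width'],s['time'])
for c in('side','top'):
 p=ctrl.get_image(c)
 if c=='side':cv2.imwrite('pics/s5.png',cv2.resize(p['frame'][100:380,150:420,::-1],None,fx=2,fy=2))
 for l in('lid_red','lid_white','lid_gold','tumbler','canister','tostonera'):
  for d in ctrl.spot_point(p,l)[:3]: print(l,d['confidence'],A@np.array(d['xyz'])[:2],d['xyz'])
```

```text
tcp uv [ 0.54758851 -0.05860617] 0.12997302393674967 0.003544866465878835 11.4667
lid_red 0.64 [ 0.61530004 -0.26626172] [0.6312, -0.226, 0.0227]
lid_white 0.65 [ 0.5491025  -0.26408531] [0.565, -0.2281, 0.0031]
lid_white 0.58 [ 0.49146179 -0.21636615] [0.5044, -0.1842, 0.0219]
lid_gold 0.88 [ 0.54665251 -0.22294144] [0.5599, -0.1872, 0.0231]
lid_gold 0.88 [ 0.37782703 -0.00248723] [0.3772, 0.0219, -0.0024]
lid_gold 0.63 [ 0.30803526 -0.18295958] [0.3192, -0.1627, 0.0054]
tumbler 0.9 [ 0.75753328 -0.1169291 ] [0.7635, -0.0678, 0.0432]
canister 0.96 [0.74966599 0.05583871] [0.7445, 0.1041, 0.041]
tostonera 0.69 [0.57029489 0.17055305] [0.5581, 0.207, 0.0471]
lid_red 0.5 [ 0.6121906  -0.26475793] [0.628, -0.2247, 0.0207]
lid_gold 0.82 [3.75100857e-01 2.94489669e-04] [0.3743, 0.0245, 0.0004]
lid_gold 0.72 [ 0.30952914 -0.18155306] [0.3206, -0.1612, -0.0017]
tumbler 0.6 [ 0.75715694 -0.11500079] [0.763, -0.0659, 0.0449]
canister 0.83 [0.74794279 0.04933636] [0.7432, 0.0975, 0.0474]
tostonera 0.61 [0.56901051 0.17083653] [0.5568, 0.2072, 0.0495]
```

View pics/s5.png

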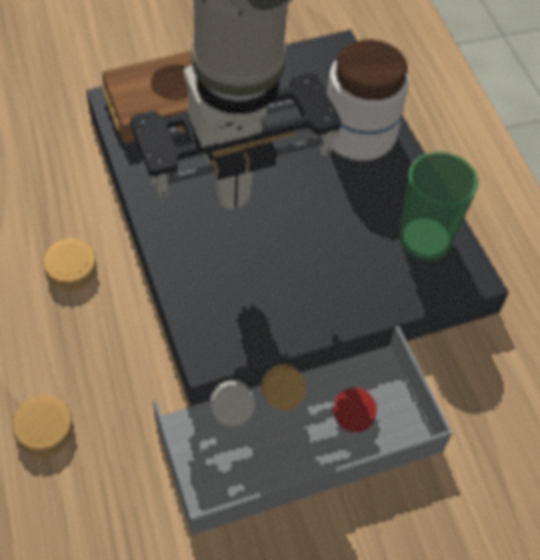

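All three lids are in the tray: white (232,402), gold (284,386) and red (355,409). The bystanders are unmoved and the arm is clear, so I hand in.

Request:
{"api": "move_arm", "payload": {"deltas": [0, 0, 0, 0, 0, -0.03, 1, 0, 0, 0, 0, 0, -0.03, 1, 0, 0, 0, 0, 0, 0, 1, 0, 0, 0, 0, 0, 0, 1, 0, 0, 0, 0, 0, 0, 1, 0, 0, 0, 0, 0, 0, 1]}}

```text
time: 12.67
tcp_pos: [0.5498, -0.0266, 0.1887]
tool_rot: [[-0.065, 0.998, -0.001], [0.998, 0.065, -0.0], [-0.0, -0.001, -1.0]]
wrist_force: [-0.3, -0.4, 1.2]
gripper_width: 0.005
finger_force: 0.0
```

```bash
python3 -c "
from station import ctrl
print(ctrl.sign_off())"
```

```text
the job is handed in; nothing more can be done
None
```

The red, gold and white lids were pushed off the ledge end and are all in the tray (white and gold leaning on the ledge face); tumbler, canister and tostonera look unmoved, and the job was handed in at about 13 s with no verdict returned.

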